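# Seat a lens carrier in the corner pocket of the inspection plate

## Robot

A 7-joint arm with a two-finger parallel gripper is mounted at the origin on a cart in front of the work surface, level with it; the furniture and walls round the work are solid. World frame = base frame: x ahead of the robot, y to its left, z up, the work surface at z = 0. Lengths are in m, angles in rad, forces in N, time in s.
With the tool pointing down it reaches from about 0.425 to 0.825 m from the base axis. Payload 3.6 kg.
Tool frame: the origin (TCP) lies where the fingers leave the gripper's body, on its centre line; the fingertips stand 73 mm ahead of it and the grasp point (between the pads) lies 54 mm ahead of it; x points along the fingers, y is the direction in which the jaws open and shut, and the axes are right-handed (so a half turn about x gives the same grasp; the last joint's range is limited). The gripper opens to 85 mm and grips with 20 to 120 N. Pads are 22 mm wide; open, the fingers measure 114 mm over their backs; the gripper's body (76 mm by 85 mm) begins 54 mm behind the grasp point. The pads swing forward as they close: fully open they stand 13 mm farther back than shut.
Start: joints at [1.2, 0.615, -0.013, 1.423, 0.008, 1.103, -0.04], TCP at [0.22, -0.612, 0.304] pointing down, gripper open.
Joint ranges: [-3.12, 3.12], [-0.3, 2.06], [-1.34, 1.32], [0.26, 2.42], [-1.36, 4.5], [0.01, 1.98], [-2.84, 2.84]. Speed limits (rad/s): [2.79, 2.79, 3.14, 3.14, 3.14, 3.14, 3.14].

## Interface

Orientations are given as a unit quaternion [x, y, z, w].
In Python, from station import arm, snapshot, camera_info, ticket gives the robot as it stands. Calls block until the motion is done:
- arm.movep(position, orientation): joint-space move of the TCP to a pose.
- arm.line_to(position, velocity=0.15, ori=None): straight line of the TCP; ori=None keeps the orientation; velocity is the mean speed in m/s.
- arm.move_j(angles): joint-space move.
- arm.move_gripper(opening, effort=None): opening from 0.0 (shut) to 1.0 (fully open); effort is the grip in N (None keeps the last); returns when the fingers have stopped.
- arm.pause(seconds).
- arm.ik(position, orientation): joint angles nearest the present ones, or None.
- snapshot(name): name is "scene" or "top" or "wrist"; returns the picture (420x560x3 uint8, blue, green, red); there is no depth.
- camera_info(name): a dict with "fx", "fy", "cx", "cy" (pixels), "dist_coeffs" ([k1, k2, p1, p2, k3] as OpenCV has them; the pictures are not rectified), "R" (3x3) and "t" (3): a world point X has camera coordinates R X + t; the wrist camera has in their place "T_tool_cam" (4x4, takes a point from camera to tool coordinates, whose origin is the TCP and whose axes are the tool frame's). Camera axes: x right, y down, z forward; pixel columns grow to the right and rows downward; lengths in m; the calibration is good to about 2 mm. A picture is of the moment at which its call begins: read the wrist's pose just before it. camera_info takes no time and is no camera call.
A pose or a line that the arm cannot do raises arm.MotionError and nothing moves.
- ticket.finish_job(): hands the job in, once; it reports no verdict.
Readings, each from a call of its own:
- arm.read_time(): time.
- arm.read_joint_positions(): joint angles.
- arm.read_dq(): joint speeds.
- arm.read_effort(): joint torques, N m.
- arm.read_tool_pos(): TCP position.
- arm.read_eef_rot(): TCP orientation.
- arm.read_ft_force(): force on the tool from outside, world axes, zero at the start.
- arm.read_wrist_torque(): the same for the moment, N m.
- arm.read_opening(): opening from 0.0 (shut) to 1.0 (fully open).
Only numpy, scipy, OpenCV 4.12 (cv2) and the standard library are available. Lean on these libraries where they do the work, as an engineer would, in place of code of your own. Each camera call takes 0.05 s, during which the arm holds its last target.

## Task

Push the rectangular lens carrier across the metal plate with the fingertips until its long side lies flat against the long rail, then slide it along the rail into the corner pocket until it stops against the end wall. Keep the carrier flat on the plate all the way, push it gently and do not grip or lift it; leave the round lens blank, the petri dishes and the beaker where they are, and finish with the hand clear.

Things in the scene. Friction and masses are not known exactly. Their poses are not given: they have to be found in the camera images.
- inspection_plate: Flat metal plate fixed on the worktop, 140 (x) x 240 (y) x 10 mm thick, turned a little about z; origin under its centre on the worktop, z up. Upper face at z = 10 mm. A straight rail runs along its far (+x) side; rail, an end wall at the +y end and a short lip make a corner pocket 43 mm wide, open towards -y.
- rail_face (a point): Middle of the rail's flat face, at the foot: plate x = +45, y = 0, z = 10 mm; axes as the plate's. The rail runs along y over the plate's whole length, 16 mm wide, 14 mm high above the upper face.
- wall_face (a point): Foot of the end wall's flat face in the pocket: plate x = +25, y = +100, z = 10 mm; axes as the plate's. The wall is 14 mm high and runs from x = -10 to +61 mm.
- lip_face (a point): Foot of the lip's face towards the rail, at the pocket's mouth: plate x = +2, y = +70, z = 10 mm; axes as the plate's. The lip is 10 mm wide, 12 mm high and runs parallel to the rail from here to the end wall; at the mouth a flare leads outwards from it to about x = -18, y = +57 mm.
- seat (a point): Where the centre of the carrier's underside is when it sits fully home in the pocket: x = +25, y = +74 mm on the plate's upper face (z = +10 mm); axes as the plate's.
- lens_carrier: Grey rectangular carrier with a round pale lens in its top, 40 (own x) x 52 (own y) x 18 mm high (lens to 22 mm), 100 to 150 g, loose on the plate; origin at the centre of its underside, z up. It starts off the rail on the plate's -y half, turned up to 0.3 rad from it. Fully home, its rear 22 mm stay outside the lip, so it can be pushed home from behind.
- round_blank: Bare round pale lens blank, 30 mm across, 9 mm high, loose on the plate in front of the pocket's lip; origin at the centre of its underside. To be left alone.
- petri: Two stacked petri dishes, 70 mm across, 32 mm high, on the worktop beyond the plate's +y end; origin at the centre of the underside. To be left alone.
- beaker: Small beaker, 46 mm across, 60 mm high, on the worktop well beyond the plate's +y end; origin at the centre of the underside. To be left alone.

How it is judged:
By the outcome, as a careful person would: the job done as asked, in the order asked, and still so for the second after the job is handed in, with the robot touching nothing.
It also fails if it takes over 56 s, if anything falls off the work surface, if the arm or the gripper's body presses on something with over 40 N, if the wrist force passes 120 N, or if a joint passes its speed limit or range.

## Working session

There is one attempt and no reset: what is moved stays moved. The work goes in short steps, each a Python script; the robot and the scene stay as the last script left them, time stands still between calls to the robot, and variables do not carry over. Pictures are saved under pics/ and viewed, and the job is handed in when it is done.

```bash
ls; mkdir -p pics; python3 - <<'E'
from station import arm, snapshot, camera_info, ticket
import cv2, numpy as np
np.set_printoptions(precision=4,suppress=True)
for n in ("scene","top","wrist"):
    cv2.imwrite(f"pics/{n}0.png",snapshot(n)); print(n,camera_info(n))
print(arm.read_time(),arm.read_tool_pos(),arm.read_eef_rot(),arm.read_opening(),arm.read_ft_force())
E
```

```text
pics
scene {'fx': 438.14033959961483, 'fy': 438.14033959961483, 'cx': 276.33283632271593, 'cy': 203.9546765584301, 'dist_coeffs': array([-0.0305,  0.    ,  0.    ,  0.    ,  0.    ]), 'R': array([[-0.4897, -0.8719,  0.0002],
       [-0.6536,  0.3669, -0.662 ],
       [ 0.5771, -0.3243, -0.7495]]), 't': array([0.1266, 0.3915, 0.5493])}
top {'fx': 477.11488143571796, 'fy': 477.11488143571796, 'cx': 280.68280839583645, 'cy': 205.51151772970226, 'dist_coeffs': array([-0.0133,  0.    ,  0.    ,  0.    ,  0.    ]), 'R': array([[-0.0122, -0.9996,  0.0253],
       [-0.9966,  0.0101, -0.0817],
       [ 0.0814, -0.0262, -0.9963]]), 't': array([-0.1407,  0.5288,  1.0168])}
wrist {'fx': 324.21707513995176, 'fy': 324.21707513995176, 'cx': 285.9481850261565, 'cy': 205.99064934656963, 'dist_coeffs': array([-0.0197,  0.    ,  0.    ,  0.    ,  0.    ]), 'T_tool_cam': array([[ 0.0018, -0.2611,  0.9653, -0.0694],
       [ 1.    ,  0.0007, -0.0016,  0.0008],
       [-0.0003,  0.9653,  0.2611, -0.0656],
       [ 0.    ,  0.    ,  0.    ,  1.    ]])}
0.15 [ 0.2196 -0.6113  0.303 ] [-0.6965 -0.122   0.6968 -0.1206] 1.0007724239452556 [-0.2066  0.4725  0.1834]
```

View pics/scene0.png

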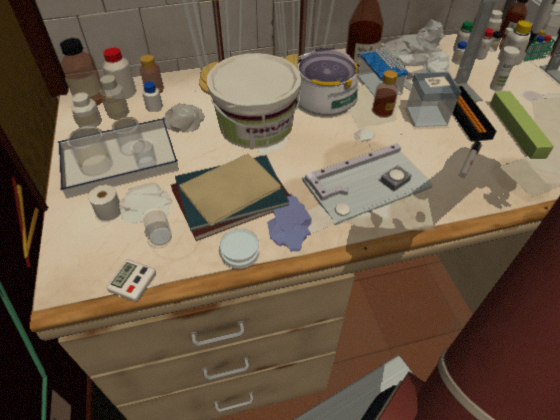

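View pics/top0.png

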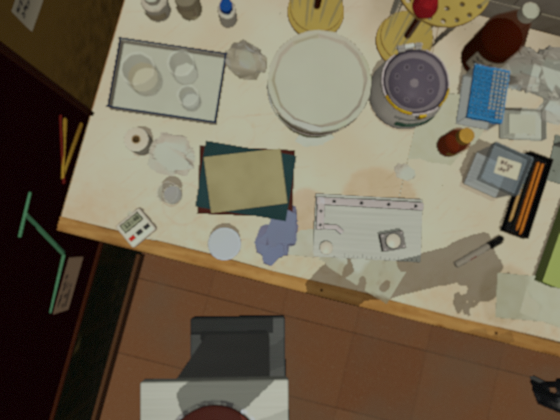

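View pics/wrist0.png

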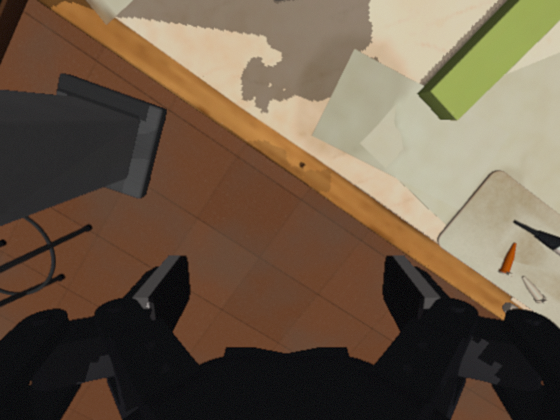

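The top view shows the plate at about (315–422, 195–260), with the rail along its upper edge, the pocket at the left and the carrier near (392,241). The blank is at (326,247). I'll enlarge this area and cast rays from it.

```bash
cat > h.py <<'E'
from station import arm, snapshot, camera_info, ticket
import cv2, numpy as np
from scipy.spatial.transform import Rotation as Rot
np.set_printoptions(precision=4,suppress=True)
def campose(name,tp=None,tq=None):
    ci=camera_info(name)
    K=np.array([[ci['fx'],0,ci['cx']],[0,ci['fy'],ci['cy']],[0,0,1]]);d=np.array(ci['dist_coeffs'],float)
    if name=='wrist':
        T=np.eye(4);T[:3,:3]=Rot.from_quat(tq).as_matrix();T[:3,3]=tp
        M=T@np.array(ci['T_tool_cam']);return K,d,M[:3,:3],M[:3,3]
    R=np.array(ci['R']);t=np.array(ci['t']);return K,d,R.T,-R.T@t
def rays(cam,px):
    K,d,R,c=cam
    u=cv2.undistortPoints(np.array(px,float).reshape(-1,1,2),K,d).reshape(-1,2)
    v=np.c_[u,np.ones(len(u))]@R.T
    return c,v/np.linalg.norm(v,axis=1)[:,None]
def onplane(cam,px,z):
    c,v=rays(cam,px);return c+v*((z-c[2])/v[:,2])[:,None]
def proj(cam,P):
    K,d,R,c=cam
    rv=cv2.Rodrigues(R.T)[0];return cv2.projectPoints(np.array(P,float).reshape(-1,1,3),rv,-R.T@c,K,d)[0].reshape(-1,2)
def tri(cams,pxs):
    A=np.zeros((3,3));b=np.zeros(3)
    for cam,p in zip(cams,pxs):
        c,v=rays(cam,[p]);v=v[0];Q=np.eye(3)-np.outer(v,v);A+=Q;b+=Q@c
    X=np.linalg.solve(A,b);return X
E
python3 - <<'E'
from h import *
t=cv2.imread('pics/top0.png');s=cv2.imread('pics/scene0.png')
cv2.imwrite('pics/top0c.png',cv2.resize(t[180:280,300:435],None,fx=5.9,fy=5.9,interpolation=cv2.INTER_CUBIC))
cv2.imwrite('pics/scene0c.png',cv2.resize(s[135:225,295:440],None,fx=5.5,fy=5.5,interpolation=cv2.INTER_CUBIC))
c=campose('top')
print(onplane(c,[(392,241),(326,247),(368,230),(315,195),(422,260)],.01))
E
```

```text
[[ 0.4471 -0.3921  0.01  ]
 [ 0.4357 -0.2455  0.01  ]
 [ 0.472  -0.3394  0.01  ]
 [ 0.5509 -0.2233  0.01  ]
 [ 0.4044 -0.4575  0.01  ]]
```

View pics/top0c.png

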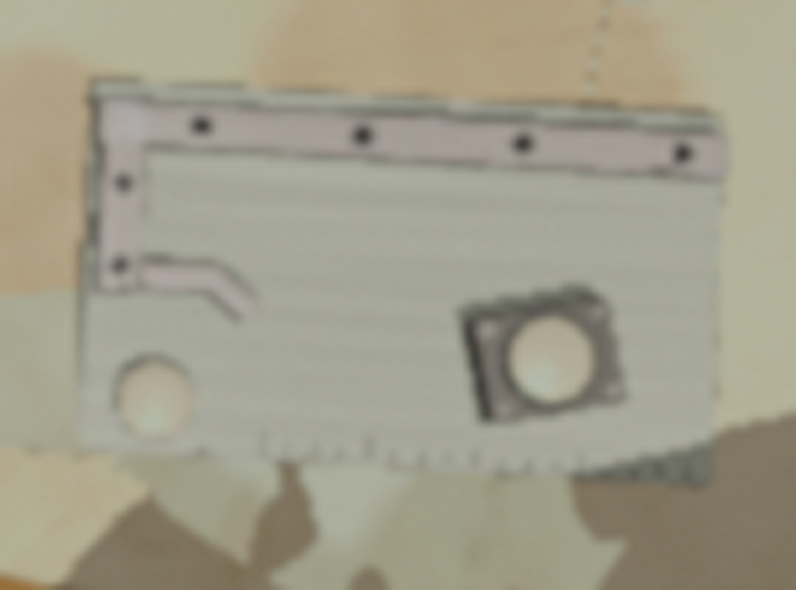

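View pics/scene0c.png

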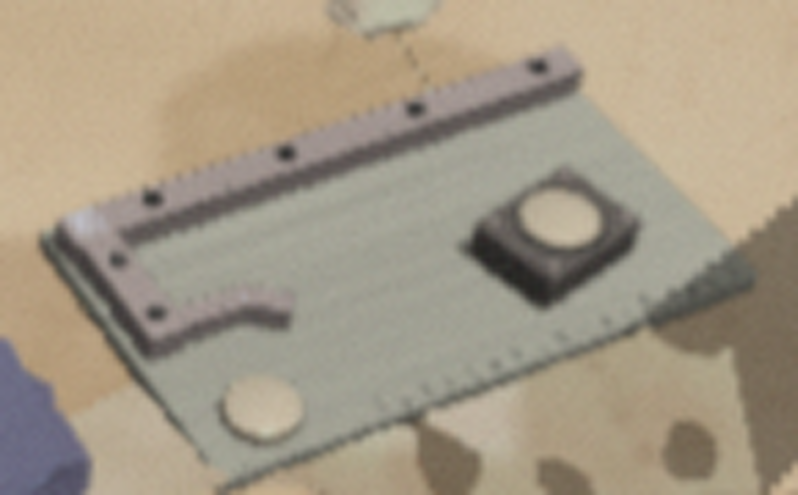

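The plate centre is near (0.478, -0.34), and the carrier is turned about 0.2 rad from the rail. Next I'll take two wrist views from close above.

```bash
cat >> h.py <<'E'
def q_down(yaw):
    """tool x down, tool z along world heading yaw"""
    x=np.array([0,0,-1.]);z=np.array([np.cos(yaw),np.sin(yaw),0]);y=np.cross(z,x)
    return Rot.from_matrix(np.c_[x,y,z]).as_quat()
E
python3 - <<'E'
from h import *
print(Rot.from_quat(arm.read_eef_rot()).as_matrix())
for yaw in (0,np.pi/2,-np.pi/2,np.pi):
    for p in ([.42,-.3,.22],[.42,-.4,.22],[.40,-.4,.09],[.5,-.27,.09]):
        print(yaw,p,arm.ik(p,q_down(yaw)))
E
```

```text
[[-0.0007  0.338  -0.9411]
 [ 0.0019 -0.9411 -0.338 ]
 [-1.     -0.0021  0.    ]]
0 [0.42, -0.3, 0.22] [ 1.0423  0.6091 -0.7134  1.8957  0.5299  0.8342  1.6209]
0 [0.42, -0.4, 0.22] [ 1.1543  0.6966 -0.7161  1.719   0.5499  0.9372  1.7884]
0 [0.4, -0.4, 0.09] [ 1.0973  0.8463 -0.5722  1.8493  0.7181  0.664   1.662 ]
0 [0.5, -0.27, 0.09] [ 0.798   0.8449 -0.5577  1.8422  0.7006  0.6611  1.389 ]
1.5707963267948966 [0.42, -0.3, 0.22] [ 0.2726  0.5524  0.459   1.9193 -0.3488  0.7483 -2.2103]
1.5707963267948966 [0.42, -0.4, 0.22] [ 0.4322  0.6397  0.4714  1.7429 -0.3698  0.8481 -2.0703]
1.5707963267948966 [0.4, -0.4, 0.09] [ 0.5128  0.8086  0.3776  1.8685 -0.5227  0.5636 -1.9083]
1.5707963267948966 [0.5, -0.27, 0.09] [ 0.2121  0.8144  0.3963  1.8615 -0.543   0.5744 -2.1809]
-1.5707963267948966 [0.42, -0.3, 0.22] [ 0.7928  0.5335 -0.3178  1.9032  0.2376  0.7414  0.34  ]
-1.5707963267948966 [0.42, -0.4, 0.22] [ 0.9141  0.6156 -0.3033  1.7268  0.2348  0.8349  0.5047]
-1.5707963267948966 [0.4, -0.4, 0.09] [ 0.8692  0.7819 -0.1945  1.8568  0.2733  0.5287  0.4929]
-1.5707963267948966 [0.5, -0.27, 0.09] [ 0.6033  0.7878 -0.2337  1.8486  0.3237  0.5422  0.157 ]
3.141592653589793 [0.42, -0.3, 0.22] [ 0.5495  0.5161  0.0417  1.9108 -0.0314  0.7153 -0.9613]
3.141592653589793 [0.42, -0.4, 0.22] [ 0.6869  0.5993  0.0575  1.7345 -0.0448  0.8091 -0.8055]
3.141592653589793 [0.4, -0.4, 0.09] [ 0.7202  0.7751  0.0421  1.8617 -0.0608  0.506  -0.7673]
3.141592653589793 [0.5, -0.27, 0.09] [ 0.4231  0.7777  0.0534  1.8546 -0.0766  0.5112 -1.0428]
```

```bash
python3 - <<'E'
from h import *
import json
q=q_down(np.pi);L=[]
for i,y in enumerate((-.39,-.29)):
    if i==0: arm.movep([.42,y,.23],q)
    else: arm.line_to([.42,y,.23])
    if i==0: arm.pause(.2)
    p,r=arm.read_tool_pos(),arm.read_eef_rot()
    cv2.imwrite(f'pics/w{i+1}.png',snapshot('wrist'));L.append([list(p),list(r)])
    print(p,r,arm.read_time())
json.dump(L,open('w.json','w'))
E
```

```text
[ 0.4191 -0.3915  0.2303] [ 0.7071 -0.0013 -0.7071 -0.0006] 1.575
[ 0.42   -0.2912  0.2302] [ 0.7073 -0.001  -0.7069  0.0001] 2.4417
```

View pics/w1.png

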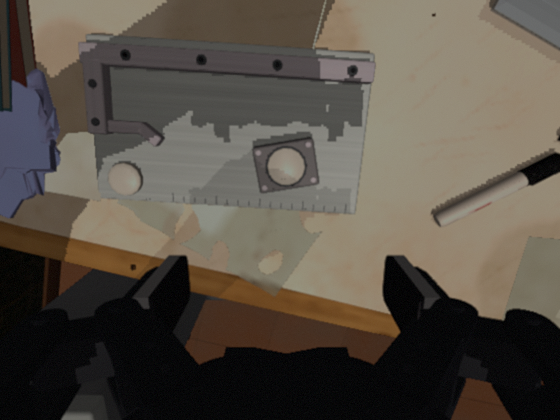

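View pics/w2.png

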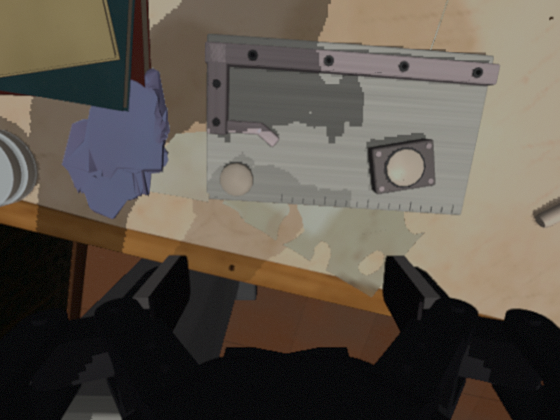

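Both wrist views show everything needed. In w1 the rail screws are at (125,55), (201,60), (277,65) and (352,71), and the carrier's lens is at (286,166). I'll refine these and triangulate them.

```bash
python3 - <<'E'
from h import *
import json
W=json.load(open('w.json'));im=[cv2.imread('pics/w1.png'),cv2.imread('pics/w2.png')]
cams=[campose('wrist',*w) for w in W]
def ref(img,p,dark=True,r=7):
    x,y=p;g=cv2.cvtColor(img,cv2.COLOR_BGR2GRAY)[y-r:y+r+1,x-r:x+r+1].astype(float)
    m=np.median(g);w=np.clip((m-g) if dark else (g-m),0,None);w[w<.4*w.max()]=0
    yy,xx=np.mgrid[-r:r+1,-r:r+1];return (x+(w*xx).sum()/w.sum(),y+(w*yy).sum()/w.sum())
S=[[(125,55),(201,60),(277,65),(352,71),(95,83),(95,122)],[(252,56),(328,61),(403,66),(477,72),(216,84),(216,122)]]
P=[]
for a,b in zip(*S):
    a=ref(im[0],a,r=5);b=ref(im[1],b,r=5);X=tri(cams,[a,b]);P.append(X);print('screw',a,b,X, onplane(cams[0],[a],.024)[0],onplane(cams[1],[b],.024)[0])
P=np.array(P);d=P[3]-P[0];print('rail dir yaw',np.arctan2(-d[1],-d[0])-np.pi/2, np.linalg.norm(np.diff(P[:4],axis=0),axis=1))
cv2.imwrite('pics/c1.png',cv2.resize(im[0][120:210,235:340],None,fx=6.5,fy=6.5,interpolation=cv2.INTER_CUBIC))
cv2.imwrite('pics/c2.png',cv2.resize(im[1][120:210,350:455],None,fx=6.5,fy=6.5,interpolation=cv2.INTER_CUBIC))
cv2.imwrite('pics/r1.png',cv2.resize(im[0][25:160,70:230],None,fx=4.4,fy=4.4,interpolation=cv2.INTER_CUBIC))
E
```

```text
screw (np.float64(124.24944320712694), np.float64(54.15590200445434)) (np.float64(252.1498127340824), np.float64(54.38014981273408)) [ 0.5343 -0.2656  0.0257] [ 0.5346 -0.2649  0.024 ] [ 0.5346 -0.2655  0.024 ]
screw (np.float64(200.65235173824132), np.float64(59.05316973415133)) (np.float64(328.472602739726), np.float64(59.85342465753425)) [ 0.5303 -0.3254  0.0251] [ 0.5305 -0.3251  0.024 ] [ 0.5305 -0.3255  0.024 ]
screw (np.float64(276.89031078610606), np.float64(64.19378427787935)) (np.float64(404.0132802124834), np.float64(65.62151394422311)) [ 0.5263 -0.3852  0.0251] [ 0.5264 -0.3852  0.024 ] [ 0.5265 -0.3856  0.024 ]
screw (np.float64(352.7719298245614), np.float64(69.98771929824561)) (np.float64(478.0518053375196), np.float64(71.90894819466249)) [ 0.522  -0.4453  0.0245] [ 0.522  -0.4454  0.024 ] [ 0.5222 -0.4456  0.024 ]
screw (np.float64(92.47891156462585), np.float64(83.15374149659864)) (np.float64(216.0143581081081), np.float64(83.29898648648648)) [ 0.5133 -0.2357  0.023 ] [ 0.5133 -0.2363  0.024 ] [ 0.5132 -0.2359  0.024 ]
screw (np.float64(95.0309372156506), np.float64(121.43130118289353)) (np.float64(215.74882260596547), np.float64(121.67268445839875)) [ 0.4833 -0.2342  0.0245] [ 0.4833 -0.2339  0.024 ] [ 0.4833 -0.2341  0.024 ]
rail dir yaw -0.0680957404294169 [0.0599 0.06   0.0602]
```

View pics/c1.png

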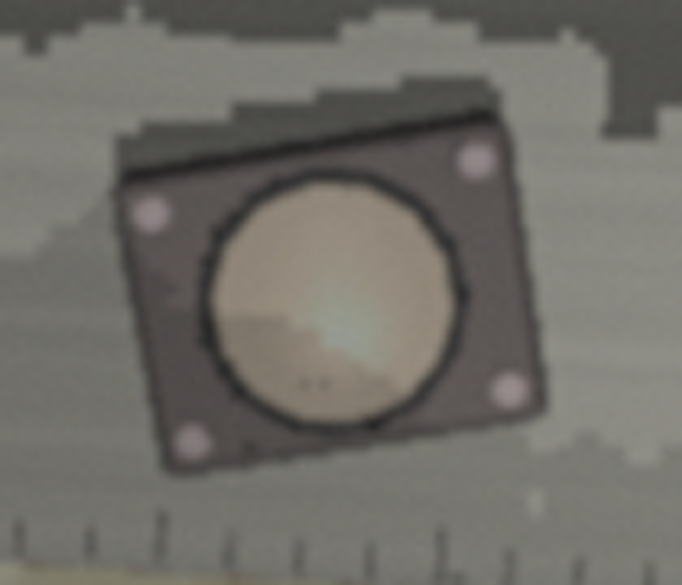

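View pics/c2.png

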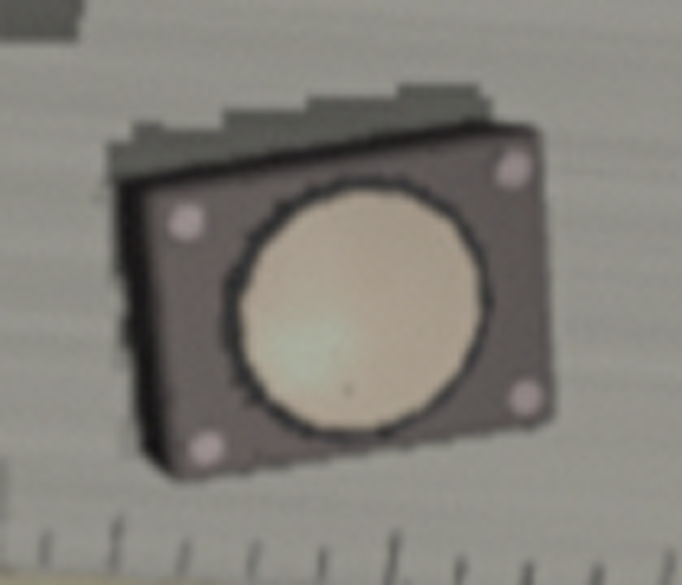

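View pics/r1.png

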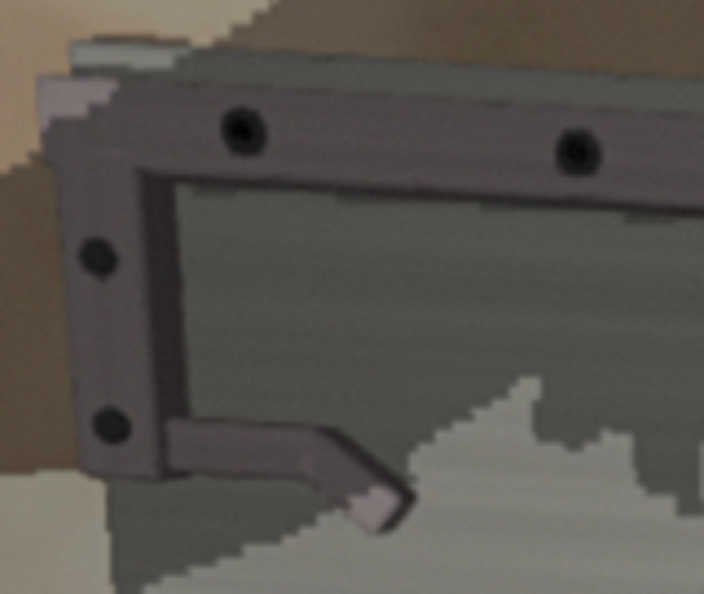

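```bash
python3 - <<'E'
from h import *
import json
W=json.load(open('w.json'));cams=[campose('wrist',*w) for w in W];top=campose('top')
S=np.array([[.5346,-.2652],[.5305,-.3253],[.52645,-.3854],[.5221,-.4455]])
d=S[0]-S[3];yaw=np.arctan2(d[1],d[0])-np.pi/2
R=np.array([[np.cos(yaw),-np.sin(yaw)],[np.sin(yaw),np.cos(yaw)]])
o=S.mean(0)-R@[.053,0]
print('yaw',yaw,'o',o)
json.dump([list(o),yaw],open('plate.json','w'))
pl=lambda X:(np.asarray(X)[...,:2]-o)@R*1000
print('screws',pl(S),pl([[.5133,-.2361],[.4833,-.234]]))
e=lambda pts,off,s:np.array(pts)/s+off
print('corner',pl(onplane(cams[0],e([(140,170)],(70,25),4.4),.024)),'lip',pl(onplane(cams[0],e([(322,428)],(70,25),4.4),.022)),'flare end',pl(onplane(cams[0],e([(412,495)],(70,25),4.4),.022)))
a=e([(151,214),(476,160),(510,390),(193,441)],(235,120),6.5);b=e([(186,222),(514,168),(525,397),(207,447)],(350,120),6.5)
X=np.array([tri(cams,[p,q]) for p,q in zip(a,b)]);print(X)
for c,p in((cams[0],a),(cams[1],b)):
    Y=pl(onplane(c,p,.028));v=(Y[0]-Y[1]+Y[3]-Y[2]);print(Y,'ctr',Y.mean(0),'rel yaw',np.arctan2(v[1],v[0])-np.pi/2)
# corners outer of top
a=e([(120,183),(500,118),(545,412),(168,472)],(235,120),6.5);Y=pl(onplane(cams[0],a,.028));print(Y,Y.mean(0),np.linalg.norm(np.diff(Y,axis=0),axis=1))
# top camera
t=e([(485,325),(590,300),(617,392),(502,410)],(300,180),5.9);print('top',pl(onplane(top,t,.028)).mean(0))
sc=e([(202,125),(363,135),(523,143),(684,152)],(300,180),5.9);print(pl(onplane(top,sc,.024)))
bl=e([(125,180)],0,1);print('blank',pl(onplane(cams[0],bl,.019)))
E
```

```text
yaw -0.06921813917012054 o [ 0.4755 -0.3517]
screws [[ 52.9376  90.3621]
 [ 53.0042  30.1224]
 [ 53.1205 -30.1138]
 [ 52.9376 -90.3707]] [[ 29.676  117.9192]
 [ -0.3974 117.9393]]
corner [[ 44.8661 109.0706]] lip [[ 1.324  78.7366]] flare end [[-10.0988  61.9708]]
[[ 0.4571 -0.3691  0.0281]
 [ 0.4639 -0.4106  0.0283]
 [ 0.4342 -0.4155  0.028 ]
 [ 0.4276 -0.374   0.0284]]
[[-17.1274 -18.6624]
 [ -7.5536 -59.5789]
 [-36.813  -66.5173]
 [-46.3882 -25.5079]] ctr [-26.9705 -42.5666] rel yaw 0.22961413577194567
[[-17.2442 -18.7141]
 [ -7.4764 -59.6842]
 [-36.7579 -66.5192]
 [-46.3089 -25.6582]] ctr [-26.9468 -42.6439] rel yaw 0.23183705355515238
[[-13.4674 -14.5404]
 [ -2.1236 -62.1665]
 [-39.4187 -71.3557]
 [-50.7841 -22.4204]] [-26.4484 -42.6207] [48.9584 38.4104 50.2378]
top [-24.7051 -39.6855]
[[ 53.6618  91.7313]
 [ 53.4957  31.6714]
 [ 54.0543 -28.1734]
 [ 54.2647 -88.6148]]
blank [[-49.4579  98.4201]]
```

The screw row isn't centred along y: the wall face comes out at y=109 and the lip at 79, against 100 and 70 in the text. The x offset agrees. I'll settle the y origin from the plate's own ends and the wall's foot.

```bash
python3 - <<'E'
from h import *
import json
W=json.load(open('w.json'));cams=[campose('wrist',*w) for w in W]
o,yaw=json.load(open('plate.json'));o=np.array(o)
R=np.array([[np.cos(yaw),-np.sin(yaw)],[np.sin(yaw),np.cos(yaw)]])
pl=lambda X:(np.asarray(X)[...,:2]-o)@R*1000
im=[cv2.imread('pics/w1.png'),cv2.imread('pics/w2.png')]
print('right end',pl(onplane(cams[0],[(355,212)],.01)),pl(onplane(cams[1],[(461,214)],.01)))
print('left end', pl(onplane(cams[1],[(207,197)],.01)))
print('wall foot',pl(onplane(cams[0],np.array([(187,300),(190,415)])/4.4+(70,25),.01)))
cv2.imwrite('pics/e2.png',cv2.resize(im[1][25:225,195:330],None,fx=3,fy=3,interpolation=cv2.INTER_CUBIC))
cv2.imwrite('pics/f2.png',cv2.resize(im[1][100:225,420:510],None,fx=4.5,fy=4.5,interpolation=cv2.INTER_CUBIC))
E
```

```text
right end [[ -67.5535 -109.5527]] [[ -68.5912 -109.1908]]
left end [[-68.4473 127.9931]]
wall foot [[ 23.424  109.1594]
 [  1.728  110.0066]]
```

View pics/e2.png

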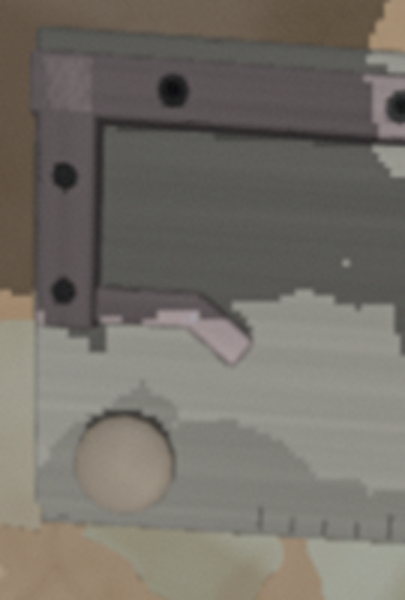

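The plate ends at y of -109.4 and 128 give a centre offset of 9.3 mm, which agrees with the wall (109.2) and the lip. I'll shift the origin by 9.2 mm. That puts the carrier centre at plate (-27, -52), turned +0.23 rad, with its top at 28 mm as expected.

Now I'll set two fingertips square behind the carrier's long side and descend with the force watched.

```bash
cat >> h.py <<'E'
import json
_o,YAW=json.load(open('plate.json'))
RP=np.array([[np.cos(YAW),-np.sin(YAW)],[np.sin(YAW),np.cos(YAW)]])
OP=np.array(_o)+RP@[0,.0092]
def w(x,y,z):  # plate mm -> world m (z world mm)
    return list(OP+RP@(np.array([x,y])/1000))+[z/1000]
def pl(X): return (np.asarray(X)[...,:2]-OP)@RP*1000
def qA(th): return q_down(np.pi+YAW+th)       # camera on +x side, push along heading th (plate)
def qB(th=0): return q_down(-np.pi/2+YAW+th)  # push along plate +y
def stat(s=''): 
    p=np.array(arm.read_tool_pos());print(s,'t',round(arm.read_time(),2),'pl',pl(p).round(1),'z',round(p[2]*1000,1),'F',np.array(arm.read_ft_force()).round(2))
E
python3 - <<'E'
from h import *
th=.23;n=np.array([np.cos(th),np.sin(th)]);c=np.array([-26.9,-51.8])
a=c-46*n
arm.move_gripper(.3)
arm.movep(w(*a,150),qA(th));stat()
arm.line_to(w(*a,100),.15);arm.pause(.1);stat('100')
for z in (95,91,88):
    arm.line_to(w(*a,z),.04);stat()
    if arm.read_ft_force()[2]>2.5: print('contact');break
arm.pause(.1);stat();print(arm.read_opening())
cv2.imwrite('pics/a_top.png',cv2.resize(snapshot('top')[150:290,280:450],None,fx=4,fy=4,interpolation=cv2.INTER_CUBIC))
cv2.imwrite('pics/a_w.png',snapshot('wrist'));cv2.imwrite('pics/a_s.png',cv2.resize(snapshot('scene')[100:250,280:460],None,fx=4,fy=4,interpolation=cv2.INTER_CUBIC))
E
```

```text
t 3.65 pl [-71.7 -62.1] z 149.6 F [ 0.18  0.49 -0.08]
100 t 4.23 pl [-70.6 -62.3] z 101.5 F [ 0.16  0.33 -0.32]
 t 4.51 pl [-71.7 -62.3] z 95.2 F [ 0.54 -0.2  -0.24]
 t 4.76 pl [-71.9 -62.2] z 90.7 F [-0.06  0.1   0.03]
 t 5.01 pl [-71.8 -62.2] z 87.7 F [-0.16  1.01 -0.07]
 t 5.11 pl [-71.7 -62.3] z 88.0 F [ 0.23 -0.04  0.6 ]
0.2991759601221179
```

View pics/a_w.png

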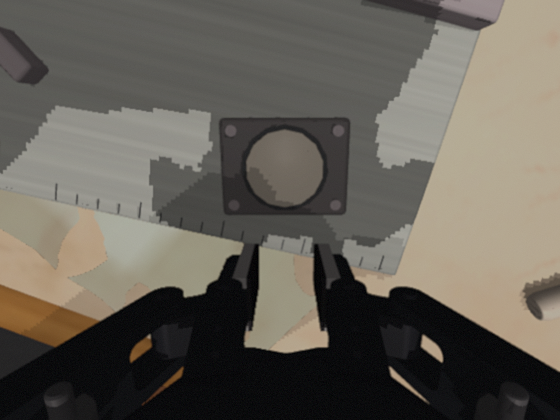

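View pics/a_s.png

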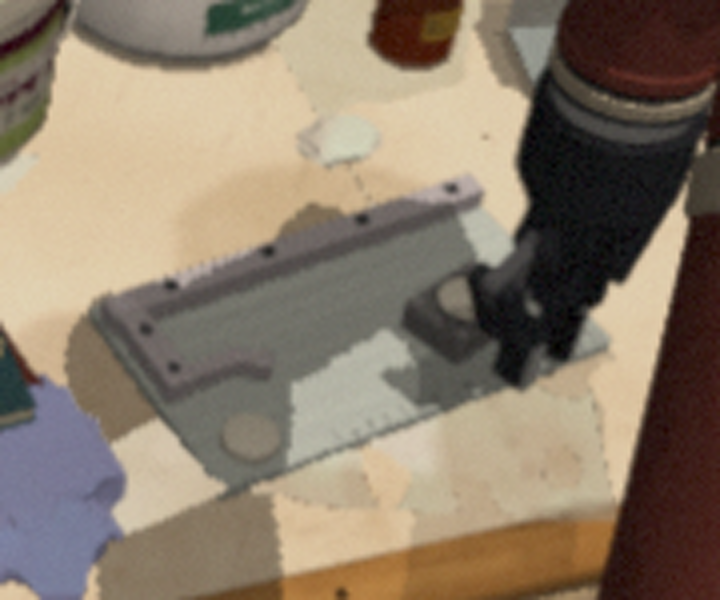

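The carrier sits square in front of the two fingertips: it spans columns 222–348 and the tips are at about 250 and 322. The tips come out at about 67–70 mm ahead of the TCP, so I can go 4 mm lower. Next is the push with a gradual turn, stopping short of the rail.

```bash
python3 - <<'E'
from h import *
th=.23;n=np.array([np.cos(th),np.sin(th)]);c=np.array([-26.9,-51.8])
p=c-46*n
for z in (86,84): 
    arm.line_to(w(*p,z),.03);stat()
p=c-33*n;arm.line_to(w(*p,84),.05);stat('near')
p=c-31*n;arm.line_to(w(*p,84),.02);stat('contact?')
# turn while advancing until TCP x=-12
N=6;D=(-12-p[0])/.99
for i in range(N):
    mid=.23*(1-(i+.5)/N);p=p+D/N*np.array([np.cos(mid),np.sin(mid)])
    arm.line_to(w(*p,84),.03,ori=qA(.23*(1-(i+1)/N)));stat(i)
    if np.linalg.norm(np.array(arm.read_ft_force()))>8: print('FORCE');break
arm.pause(.15)
tp,tq=arm.read_tool_pos(),arm.read_eef_rot();im=snapshot('wrist');cv2.imwrite('pics/b_w.png',im);json.dump([list(tp),list(tq)],open('b.json','w'));stat()
E
```

```text
t 5.51 pl [-71.8 -62.2] z 85.9 F [-0.22  0.07 -0.41]
 t 5.76 pl [-71.8 -62.2] z 83.8 F [-0.58  0.17 -0.65]
near t 6.17 pl [-58.4 -59. ] z 84.0 F [-0.37 -0.47 -0.68]
contact? t 6.42 pl [-57.1 -58.9] z 84.0 F [ 0.39  0.3  -0.69]
0 t 6.82 pl [-49.1 -57.1] z 84.0 F [ 0.63  0.14 -0.29]
1 t 7.22 pl [-41.6 -55.8] z 84.0 F [-0.    0.18  0.41]
2 t 7.62 pl [-34.1 -54.8] z 84.0 F [ 0.32 -0.15 -1.18]
3 t 8.02 pl [-26.6 -54.1] z 84.0 F [-0.33  0.17 -0.04]
4 t 8.42 pl [-19.  -53.7] z 84.0 F [ 0.41 -0.02  0.44]
5 t 8.82 pl [-11.4 -53.5] z 84.0 F [ 0.81 -0.54  0.56]
 t 9.02 pl [-11.9 -53.7] z 84.0 F [-0.5   0.01  0.58]
```

View pics/b_w.png

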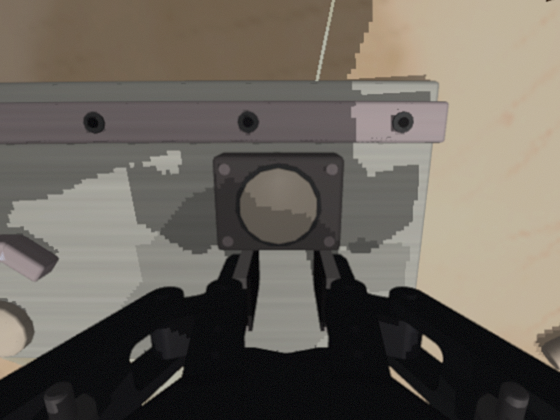

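The carrier is square to the rail, with its front edge at row 154 and the rail edge at row 142. I'll measure the remaining gap and close it in small steps with the force watched.

```bash
cat >> h.py <<'E'
def dots(im,guess,cam,r=4):
    out=[]
    g=cv2.cvtColor(im,cv2.COLOR_BGR2GRAY).astype(float)
    for x,y in guess:
        k=g[y-r:y+r+1,x-r:x+r+1];w_=np.clip(k-np.median(k),0,None);w_[w_<.4*w_.max()]=0
        yy,xx=np.mgrid[-r:r+1,-r:r+1];out.append((x+(w_*xx).sum()/w_.sum(),y+(w_*yy).sum()/w_.sum()))
    P=pl(onplane(cam,out,.028));v=P[0]-P[1]+P[3]-P[2]   # order: +y far,-y far,-y near,+y near
    print('carrier plate mm',P.mean(0).round(2),'yaw',round(np.arctan2(v[1],v[0])-np.pi/2,4),P.round(1).tolist());return P.mean(0)
E
python3 - <<'E'
from h import *
tp,tq=json.load(open('b.json'));im=cv2.imread('pics/b_w.png');cam=campose('wrist',tp,tq)
dots(im,[(224,169),(332,169),(329,241),(228,242)],cam)
print(pl(onplane(cam,[(93,122),(248,121),(402,122)],.024)),pl(onplane(cam,[(150,142),(350,142)],.024)))
E
```

```text
carrier plate mm [ 20.1  -51.05] yaw 0.0003 [[35.2, -30.2], [35.1, -72.1], [5.1, -71.9], [5.0, -30.0]]
[[ 52.9099  20.8883]
 [ 53.0829 -39.6539]
 [ 52.7941 -99.3023]] [[ 45.1485  -0.7162]
 [ 45.1083 -79.499 ]]
```

```bash
cat >> h.py <<'E'
def favg(n=6):
    F=[]
    for _ in range(n): F.append(arm.read_ft_force());arm.pause(.02)
    return np.mean(F,0)
E
python3 - <<'E'
from h import *
y=-53.6
arm.line_to(w(-8.5,y,84),.02);f0=favg();stat();print(f0.round(2))
x=-8.5
while x<-4.5:
    x+=.5;arm.line_to(w(x,y,84),.02);f=favg();d=(f-f0)[:2]@RP
    print(round(x,1),pl(arm.read_tool_pos()).round(1),'Fx,Fy plate',d.round(2))
    if d[0]<-2: break
tp,tq=arm.read_tool_pos(),arm.read_eef_rot();im=snapshot('wrist');cv2.imwrite('pics/c_w.png',im);json.dump([list(tp),list(tq)],open('c.json','w'));stat()
E
```

```text
t 9.44 pl [ -8.3 -53.6] z 84.0 F [ 0.41 -0.49  0.28]
[-0.01 -0.2  -0.07]
-8.0 [ -8.  -53.6] Fx,Fy plate [-0.29  0.21]
-7.5 [ -8.  -53.6] Fx,Fy plate [-1.42  0.38]
-7.0 [ -6.8 -53.6] Fx,Fy plate [-0.76 -0.05]
-6.5 [ -6.4 -53.6] Fx,Fy plate [-0.86  0.18]
-6.0 [ -5.9 -53.6] Fx,Fy plate [-0.44 -0.09]
-5.5 [ -5.8 -53.6] Fx,Fy plate [-1.69  0.43]
-5.0 [ -5.8 -53.6] Fx,Fy plate [-4.09  0.57]
 t 11.94 pl [ -5.8 -53.6] z 84.0 F [-4.94  1.12  2.98]
```

View pics/c_w.png

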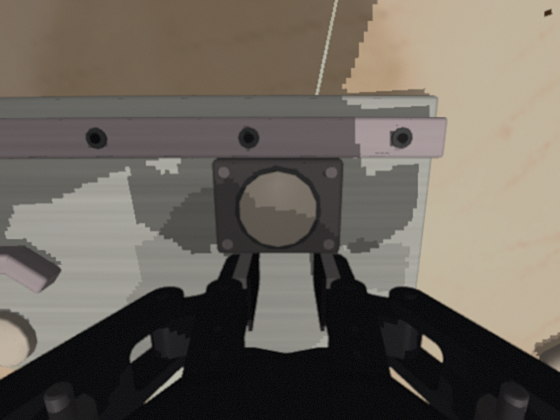

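The carrier is against the rail: the force rose to about 4 N, then I stopped. I'll confirm its pose, back off, and go round behind it with the jaws nearly shut, turned across the plate.

```bash
python3 - <<'E'
from h import *
tp,tq=json.load(open('c.json'));im=cv2.imread('pics/c_w.png');cam=campose('wrist',tp,tq)
dots(im,[(224,172),(331,172),(328,244),(227,244)],cam);print('rail edge',pl(onplane(cam,[(150,157),(400,157)],.024)))
arm.line_to(w(-7,-53.6,84),.02);arm.line_to(w(-25,-53.6,84),.08);arm.line_to(w(-30,-60,150),.2)
arm.move_gripper(.04)
arm.movep(w(24,-104,150),qB());stat()
im=snapshot('top');cv2.imwrite('pics/d_top.png',cv2.resize(im[150:290,280:450],None,fx=4,fy=4,interpolation=cv2.INTER_CUBIC))
arm.line_to(w(24,-104,100),.15);arm.pause(.1)
for z in (95,91,88,86):
    arm.line_to(w(24,-104,z),.04);stat()
    if favg(4)[2]>2.5: print('contact');break
tp,tq=arm.read_tool_pos(),arm.read_eef_rot();im=snapshot('wrist');cv2.imwrite('pics/d_w.png',im);json.dump([list(tp),list(tq)],open('d.json','w'));stat();print(arm.read_opening())
E
```

```text
carrier plate mm [ 24.81 -50.65] yaw -0.0 [[39.8, -29.8], [39.9, -71.3], [9.8, -71.8], [9.8, -29.6]]
rail edge [[ 45.2232  -0.0713]
 [ 45.2221 -99.6086]]
 t 14.5 pl [  23.7 -103.7] z 149.7 F [-0.29  0.61 -0.  ]
 t 15.41 pl [  23.9 -104. ] z 95.2 F [ 0.25 -0.03 -0.47]
 t 15.72 pl [  23.8 -103.9] z 90.6 F [ 0.76 -0.42  0.48]
 t 16.04 pl [  23.8 -103.9] z 87.7 F [ 0.85 -0.07 -0.64]
 t 16.36 pl [  23.9 -104. ] z 85.8 F [-0.09  0.14  0.81]
 t 16.48 pl [  24. -104.] z 86.0 F [-0.73  0.74  0.26]
0.03704660111957236
```

View pics/d_w.png

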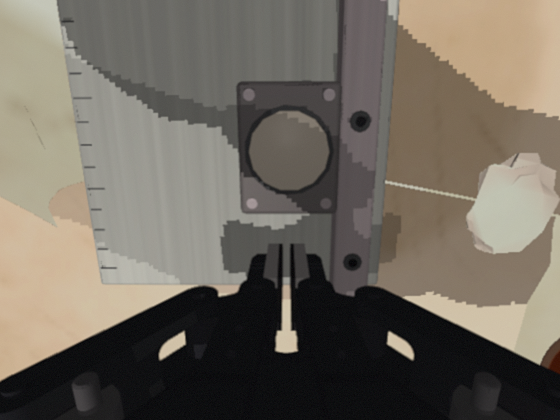

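The carrier stays flush with the rail, and the shut tips are centred behind its short side at columns 267–305. Now I'll slide it along the rail in stages.

```bash
python3 - <<'E'
from h import *
arm.line_to(w(24,-90,85),.05);f0=favg();stat()
for i,y in enumerate((-80,-65,-50,-35,-20,-5,5)):
    arm.line_to(w(24+.2*i,y,85),.035);f=(favg(3)-f0);d=f[:2]@RP;stat(d.round(2))
    if np.linalg.norm(d)>6: print('FORCE');break
tp,tq=arm.read_tool_pos(),arm.read_eef_rot();im=snapshot('wrist');cv2.imwrite('pics/e_w.png',im);json.dump([list(tp),list(tq)],open('e.json','w'));stat()
E
```

```text
t 17.01 pl [ 24.  -90.2] z 85.1 F [ 1.06 -0.28 -0.03]
[-0.45  0.4 ] t 17.49 pl [ 24.3 -79.6] z 85.0 F [ 0.35  0.07 -0.02]
[0.1  0.56] t 18.12 pl [ 24.4 -64.7] z 85.0 F [0.82 0.33 0.31]
[-0.1  -0.02] t 18.74 pl [ 24.6 -49.7] z 85.1 F [0.98 0.33 0.17]
[0.01 0.08] t 19.37 pl [ 24.8 -34.7] z 85.0 F [-0.8   0.15 -0.51]
[-0.58  0.48] t 19.99 pl [ 25.  -19.7] z 85.1 F [ 0.23 -0.21 -0.29]
[-0.25 -0.09] t 20.62 pl [25.2 -4.7] z 85.0 F [-0.06  0.36 -0.05]
[-0.47  0.41] t 21.1 pl [25.4  5.4] z 85.0 F [-0.32 -0.12 -0.11]
 t 21.15 pl [25.4  5.2] z 85.0 F [0.07 0.82 0.53]
```

View pics/e_w.png

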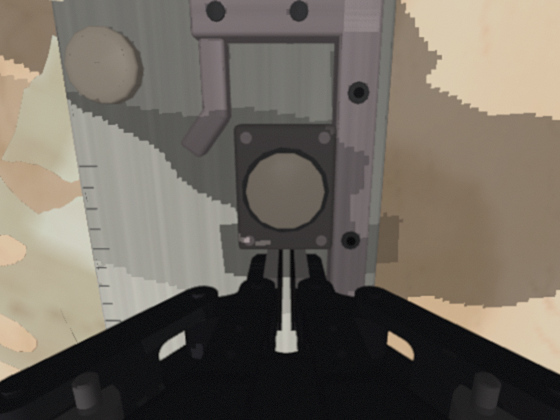

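```bash
python3 - <<'E'
from h import *
tp,tq=json.load(open('e.json'));im=cv2.imread('pics/e_w.png');cam=campose('wrist',tp,tq)
g=[(246,138),(324,138),(321,240),(249,241)]  # image: left=-x right=+x, top=+y
dots(im,[g[1],g[2],g[3],g[0]],cam)
print('rail',pl(onplane(cam,[(337,100),(334,200)],.024)),'wall top edge',pl(onplane(cam,[(280,37)],.024)))
cv2.imwrite('pics/e_wc.png',cv2.resize(im[20:260,190:370],None,fx=2.5,fy=2.5,interpolation=cv2.INTER_CUBIC))
E
```

```text
carrier plate mm [24.54 43.28] yaw -0.0067 [[39.6, 64.5], [39.8, 22.1], [9.0, 22.1], [9.8, 64.5]]
rail [[44.7855 77.6829]
 [45.1437 38.1308]] wall top edge [[22.9925 99.7801]]
```

View pics/e_wc.png

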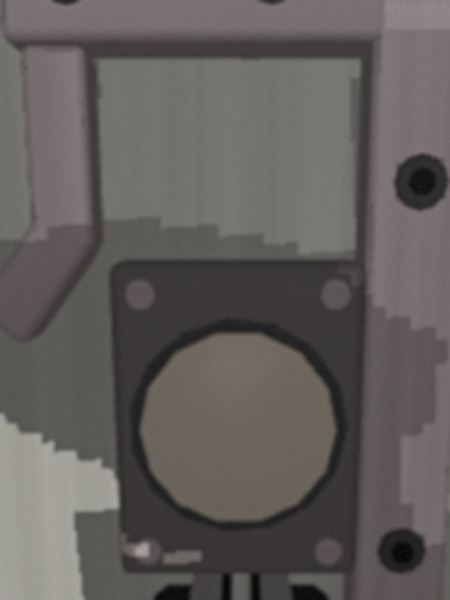

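It's still along the rail and clear of the lip, about 31 mm short of home. (The lower-left dot is spoiled by a highlight, so that yaw reading is poor; the edges look parallel.) I'll continue, then creep in with the force watched.

```bash
python3 - <<'E'
from h import *
x=25.4;f0=favg()
for y in (15,25,32):
    arm.line_to(w(x,y,85),.035);d=(favg(3)-f0)[:2]@RP;stat(d.round(2))
    if np.linalg.norm(d)>6: print('FORCE');break
y=32;hit=0
while y<41:
    y+=.6;arm.line_to(w(x,y,85),.02);d=(favg(6)-f0)[:2]@RP
    print(round(y,1),pl(arm.read_tool_pos()).round(1),d.round(2))
    if d[1]<-3: break
tp,tq=arm.read_tool_pos(),arm.read_eef_rot();im=snapshot('wrist');cv2.imwrite('pics/f_w.png',im);json.dump([list(tp),list(tq)],open('f.json','w'));stat()
E
```

```text
[0.09 0.15] t 21.73 pl [25.6 15.4] z 85.1 F [ 0.07 -0.17  1.  ]
[0.31 0.26] t 22.22 pl [25.5 25.3] z 85.0 F [ 0.13  0.1  -0.02]
[0.3 0.1] t 22.62 pl [25.5 32.3] z 85.0 F [ 0.16  0.34 -0.28]
32.6 [25.4 32.6] [-0.1   0.08]
33.2 [25.4 33.2] [0.03 0.08]
33.8 [25.4 33.6] [ 0.16 -0.19]
34.4 [25.4 34.4] [-0.17 -0.33]
35.0 [25.4 35.1] [-0.3  -0.52]
35.6 [25.4 35.7] [ 0.13 -0.29]
36.2 [25.4 36.3] [-0.03 -0.57]
36.8 [25.4 36.8] [-0.24 -0.17]
37.4 [25.4 37.5] [-0.19 -0.57]
38.0 [25.4 38.1] [-0.28 -0.54]
38.6 [25.4 38.2] [ 0.35 -2.49]
39.2 [25.4 38.2] [ 0.36 -4.15]
 t 26.87 pl [25.4 38.3] z 85.1 F [-0.79 -5.07 -0.88]
```

View pics/f_w.png

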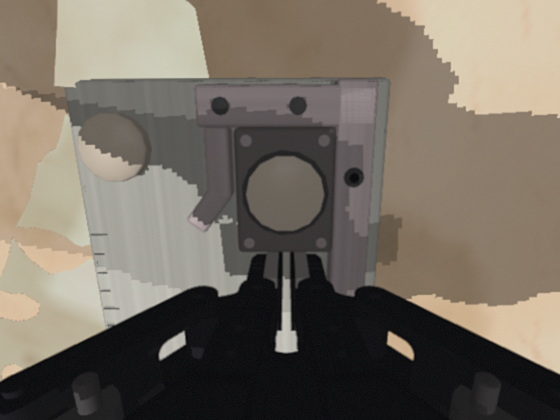

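The force rose at TCP y ≈ 38.2 and the carrier stopped. The picture shows it filling the pocket up to the wall. I'll back off, lift clear and verify.

```bash
python3 - <<'E'
from h import *
arm.line_to(w(25.4,36.5,85),.02);arm.line_to(w(25.4,10,85),.08)
arm.line_to(w(20,-10,190),.2);arm.pause(.2)
tp,tq=arm.read_tool_pos(),arm.read_eef_rot();im=snapshot('wrist');cv2.imwrite('pics/g_w.png',im);json.dump([list(tp),list(tq)],open('g.json','w'));stat()
t=snapshot('top');cv2.imwrite('pics/g_top.png',t);cv2.imwrite('pics/g_s.png',cv2.resize(snapshot('scene')[120:250,280:460],None,fx=4,fy=4,interpolation=cv2.INTER_CUBIC))
E
```

```text
t 28.57 pl [19.6 -9.3] z 188.6 F [ 0.   -0.67  0.74]
```

View pics/g_w.png

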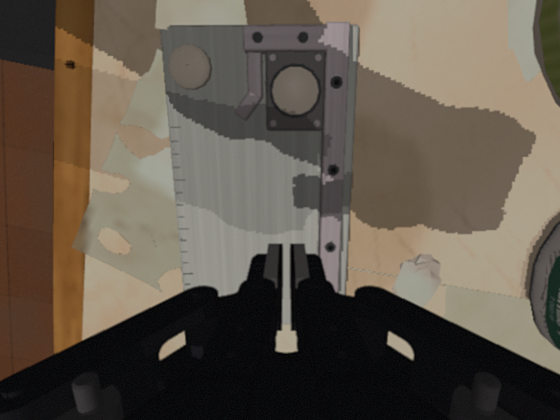

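View pics/g_s.png

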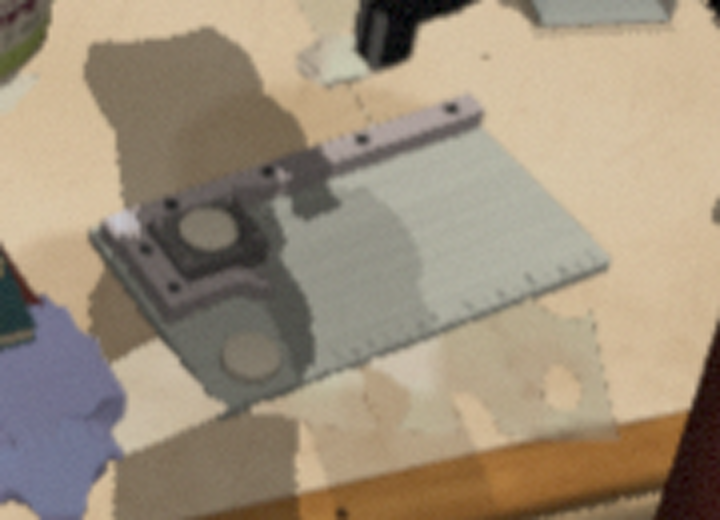

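```bash
python3 - <<'E'
from h import *
for f,g in(('f',[(325,140),(321,243),(249,243),(245,141)]),('g',[(319,57),(318,124),(272,124),(272,57)])):
    tp,tq=json.load(open(f+'.json'));im=cv2.imread(f'pics/{f}_w.png');cam=campose('wrist',tp,tq)
    dots(im,g,cam,r=3)
    if f=='g': print('rail screws',pl(onplane(cam,[(336,82),(333,170),(330,246)],.024)),'wall screws',pl(onplane(cam,[(257,37),(302,37)],.024)),'blank',pl(onplane(cam,[(190,67)],.019)))
im=cv2.imread('pics/g_w.png');cv2.imwrite('pics/g_wc.png',cv2.resize(im[20:145,235:360],None,fx=4.8,fy=4.8,interpolation=cv2.INTER_CUBIC))
im=cv2.imread('pics/f_w.png');cv2.imwrite('pics/f_wc.png',cv2.resize(im[75:260,180:395],None,fx=3.2,fy=3.2,interpolation=cv2.INTER_CUBIC))
a=cv2.imread('pics/top0.png');b=cv2.imread('pics/g_top.png')
print('petri/beaker diff',cv2.absdiff(a,b)[150:270,140:250].max())
E
```

```text
carrier plate mm [24.89 74.44] yaw -0.0049 [[40.4, 95.8], [39.7, 53.2], [9.8, 53.7], [9.6, 95.0]]
carrier plate mm [24.82 74.7 ] yaw 0.0065 [[39.7, 95.6], [40.1, 53.8], [9.8, 53.6], [9.7, 95.7]]
rail screws [[ 52.7234  80.6928]
 [ 52.925   20.5444]
 [ 52.89   -38.4555]] wall screws [[ -0.3734 108.6437]
 [ 29.2641 108.6486]] blank [[-47.3176  90.9856]]
petri/beaker diff 21
```

View pics/g_wc.png

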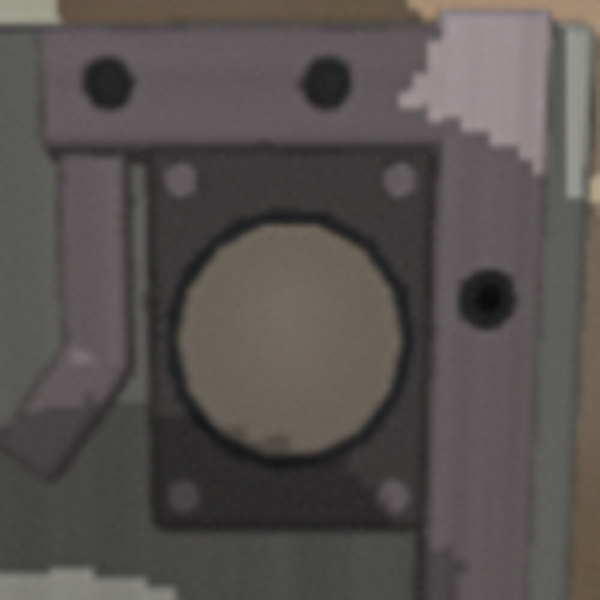

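View pics/f_wc.png

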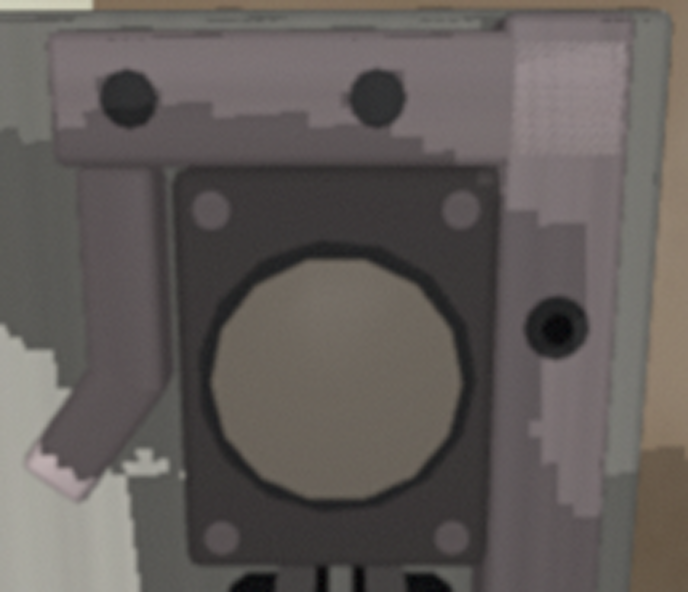

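The carrier measures (24.8, 74.6) against a seat of (25, 74). It touches both the wall and the rail, and the gap is on the lip side. I'll check the blank more carefully with circle fits before handing in.

```bash
python3 - <<'E'
from h import *
W=json.load(open('w.json'))
for f,(tp,tq),(x,y),r in(('w1',W[0],(125,180),18),('w2',W[1],(236,179),18),('g_w',json.load(open('g.json')),(190,67),22)):
    im=cv2.imread(f'pics/{f}.png');k=im[y-r-6:y+r+7,x-r-6:x+r+7].astype(int);m=((k[...,2]-k[...,0])>8).astype(np.uint8)
    c=max(cv2.findContours(m,0,2)[0],key=cv2.contourArea);(cx,cy),rr=cv2.minEnclosingCircle(c)
    print(f,pl(onplane(campose('wrist',tp,tq),[(cx+x-r-6,cy+y-r-6)],.016)),rr)
arm.line_to(w(20,-10,230),.2);stat();ticket.finish_job()
E
```

```text
w1 [[-50.7654  92.08  ]] 18.831745147705078
w2 [[-50.0078  92.6399]] 17.757301330566406
g_w [[-48.6124  92.0315]] 23.244474411010742
 t 29.02 pl [ 20.5 -10.1] z 231.0 F [-0.43  0.06 -0.55]
the job is handed in; nothing more can be done
```

The lens carrier is home in the corner pocket, and I handed the job in at about 29 s with the hand raised clear.

I pushed it with two open fingertips, turning it from 0.23 rad to parallel, until its long side met the rail. Then I went round behind it and slid it along the rail with the fingers nearly shut until it stopped against the end wall. It was never gripped or lifted. The wrist force stayed at about 6 N or less in every reading, highest at the two stops.

**Last checks**
- **Position:** the carrier measured plate (24.8, 74.6) mm, against the seat at (25, 74). Yaw was within ±0.007 rad, which is about the measuring noise. The close-ups show it flush with the rail and the wall, with a gap only on the lip side.
- **Round blank:** its position before and after agreed to about 2 mm, which is within the measuring error, and the hand was never near it.
- **Petri dishes and beaker:** nothing went near them. The before-and-after difference in the top view was small (at most 21 grey levels). I put that down to noise and changed shadows, but did not check each object separately.

**Readings that disagreed**
- The rail screws are not centred on the plate, so my first y origin was 9 mm out. I corrected it from the plate's ends, the wall and the lip before moving.
- One yaw reading during the slide was spoiled by a highlight, so I judged alignment by the carrier's edges there.
- The wall stop came about 2 mm later than I predicted. The final position is still within the 2 mm calibration.

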